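Finish the pinwheel layer of lens cartons and clamp it

ROBOT

A 6-joint arm with a two-finger parallel gripper is mounted at the origin on a cart in front of the work surface, level with it; the furniture and walls round the work are solid. World frame = base frame: x ahead of the robot, y to its left, z up, the work surface at z = 0. Lengths are in m, angles in degrees, forces in N, time in s.
With the tool pointing down it reaches from about 0.375 to 0.9 m from the base axis. Payload 3.1 kg.
Tool frame: the origin (TCP) lies at the very end of the fingers, on their centre line; the grasp point (between the pads) lies 19 mm behind it; z points along the fingers, y is the line along which they close (so a half turn about z gives the same grasp; the last joint's range is limited). The gripper opens to 87 mm and grips with 3 to 60 N. Pads are 19 mm wide; open, the fingers measure 117 mm over their backs; the gripper's body (75 mm by 190 mm) begins 51 mm behind the grasp point.
Start: joints at [63.283, 30.224, 82.088, -0, 67.689, -10.227], TCP at [0.177, 0.599, 0.199] pointing down, gripper open.
Joint ranges: [-176.69, 176.69], [-43.24, 126.21], [12.49, 139.97], [-82, 262], [0, 151.66], [-163.58, 163.58]. Speed limits (degrees/s): [159.86, 159.86, 180, 180, 180, 180].

INTERFACE

Orientations are given as a 3x3 rotation matrix whose columns are the frame's x, y, z axes.
In Python, from rig import readout, viewer, ticket gives the robot as it stands.
- The arm moves only by the tool send_rows, never from a script. Its argument "moves" is a list of rows, each a list of 6 numbers: the shift along the tool's x, y, z in units of 250 mm (1.0 is 250 mm), then the turn, a rotation vector about the tool's x, y, z in units of 90 degrees (1.0 is 90 degrees). A call has 1 to 12 rows; each row is the pose to reach, as a shift and turn from the pose commanded when the call began, along the tool's axes at that moment; what a row does not reach only later rows make up. A row lasts 1/10 s, in which the tool goes at most 50 mm and 8.59 degrees, less where a joint would pass 70% of its speed; a pose out of reach is approached as far as the arm can. A call with a number of a shift or a turn outside -1 to 1 is refused whole. A call with a gripper value outside its range is refused whole. "grip" is the opening, from 0 (shut) to 1 (fully open), set as the call begins (left out, the last holds). The fingers move at their own pace and stop on an object; the grip force is fixed at half the most. Time passes only in rows, so rows that repeat a pose let the fingers close. It gives the time, the measured TCP pose, the force, the opening and the grip force at its end, in the units of the state.
- readout.read_state(): the state, without advancing time (a new reading comes with each control period).
- viewer.capture(name): name is "scene" or "top" or "wrist"; returns (picture, depth): 384x512x3 uint8, red, green, blue; 384x512 float32, m along the optical axis (not along the pixel's ray), 0 where there is no reading.
- viewer.camera_info(name): a dict with "fx", "fy", "cx", "cy" (pixels), "distortion" ([k1, k2, p1, p2, k3] as OpenCV has them; the pictures are not rectified), "R" (3x3) and "t" (3): a world point X has camera coordinates R X + t; the wrist camera has in their place "tool_from_camera" (4x4, takes a point from camera to tool coordinates, whose origin is the TCP and whose axes are the flange's). Camera axes: x right, y down, z forward; pixel columns grow to the right and rows downward; lengths in m; the calibration is good to about 2 mm. A picture is of the moment at which its call begins: read the wrist's pose just before it. camera_info takes no time and is no camera call.
- ticket.hand_in(): hands the job in; it is judged then, once.
The state is a dict: "time_s": time; "joint_positions": joint angles; "qvel": joint speeds; "tau": joint torques, N m; "position": TCP position; "tcp_rot": TCP orientation; "force": force on the tool from outside, world axes, zero at the start; "moment": the same for the moment, N m; "opening": opening from 0.0 (shut) to 1.0 (fully open); "grasp_force": force on a finger pad.
Only numpy, scipy, OpenCV 4.12 (cv2) and the standard library are available. Lean on these libraries where they do the work, as an engineer would, in place of code of your own. Each camera call takes 0.05 s, during which the arm holds its last target. There are 200 camera calls.

TASK

Finish the layer of lens cartons on the small pallet: take the two cartons from the sloping rack and lay them flat in the two empty places, so that the four make a pinwheel, each carton's end against the side of the next around a square gap in the middle. Then clamp the layer for transport by turning the pallet's knob clockwise from its single-pip mark to the click stop at the double pip. Leave the other things on the bench where they are.

Things in the scene. Friction and masses are not known exactly. Their poses are not given: they have to be found in the camera images.
- pallet: Small wooden pallet (plank deck on three runners) that stays put, 286 mm (its x) by 216 mm (its y). Origin on the bench under the centre of the carton layer; x points away from the robot at yaw 0, y left, z up; deck top at z = 35 mm. Four cartons fill the square x, y = -95..95 mm around a 70x70 mm gap in the middle.
- deck_centre (a point): On the deck, 35 mm above the pallet's origin. Round it stand aluminium fences, 10 mm high and leaning 30 degrees outwards; feet at x = +97 mm (far) and y = +-97.5 mm (sides). On the near side a sliding clamp bar, 10 mm high, 12 mm thick, inner face at x = -104 mm open, -97 mm clamped. The clamp knob stands outside the bar at x = -138.5, y = 0.
- place_near (a point): On the deck, centre of the underside of the carton that belongs on the near side, beside the clamp bar (empty at the start): pallet frame (-65, -30, 35) mm; the carton's long side lies along the pallet's y. Axes as the pallet's.
- place_right (a point): On the deck, centre of the underside of the carton that belongs on the right side (empty at the start): pallet frame (30, -65, 35) mm; the carton's long side lies along the pallet's x. Axes as the pallet's.
- place_left (a point): The same for the left carton, already there: pallet frame (-30, 65, 35) mm, long side along the pallet's x.
- place_far (a point): The same for the far carton, already there: pallet frame (65, 30, 35) mm, long side along the pallet's y.
- carton_left: Lens carton, white with a printed band, 60 mm (its x) x 130 mm (its y) x 35 mm (its z), 0.18 kg; origin at the centre of its underside. Already lying in the left place of the layer.
- carton_far: Equal carton, already lying in the far place of the layer.
- carton_1: Equal carton (60 x 130 x 35 mm, origin at the centre of its underside) lying in the left lane of the rack, its long side (y) down the slope, so its z axis leans 30 degrees towards the robot.
- carton_2: Equal carton lying in the right lane of the rack in the same way.
- rack: Sheet-steel pick rack that stays put; its plate (196 mm wide, 148 mm long) falls at 30 degrees towards the robot. Origin on the bench, 55 mm under the plate's top; x points up the slope, away from the robot at yaw 0. Two lanes at y = +50 and -50 mm between 4 mm high rails; a 12 mm lip holds the cartons at the lower end; 40 mm free between the cartons.
- knob_grip (a point): On the knob's vertical axis, 85 mm above the bench, 2 mm under the top of its grip bar (44 mm long, 14 mm wide, 61 to 87 mm above the bench; under the bar lies a round flange of 42 mm diameter, top at 62 mm). At knob angle q the white-marked end of the bar points, in the pallet frame, along (-cos(0.6-q), -sin(0.6-q)).
- knob (a joint): Clamp knob of the pallet, turns clockwise seen from above; its cam drives the clamp bar. 0 = click stop at the single pip, clamp open (start); 1.2 rad (about 70 degrees) = click stop at the double pip, clamped.
- clamp_bar (a joint): Travel of the clamp bar towards the cartons: 0 open, 0.007 m clamped.
- marker_a: Bystander: white felt marker lying on the bench, 135 mm long, 17 mm thick; origin under its middle.
- tape_measure: Bystander: pocket tape measure standing on the bench, 36x80x60 mm; origin under its middle.
- tape_masking: Bystander: roll of masking tape lying flat, 94 mm across, 25 mm high; origin under its middle.
- box_flints: Bystander: small red carton, 46x60x30 mm, not part of the layer; origin under its middle.
- scissors: Bystander: scissors lying on the bench, 199 mm long; origin under its middle.
- spring_clamp: Bystander: spring clamp lying on the bench, 166 mm long; origin under its middle.

How it is judged:
By the outcome, as a careful person would: the job done as asked, in the order asked, and still so for the second after the job is handed in, with the robot touching nothing.
It also fails if it takes over 64 s, if anything falls off the work surface, if the arm or the gripper's body presses on something with over 40 N, if the wrist force passes 120 N, or if a joint passes its speed limit or range.

## Working session

There is one attempt and no reset: what is moved stays moved. The work goes in short steps, Python scripts to look and compute and a tool call to move; the robot and the scene stay as the last step left them, time stands still between calls to the robot, and variables do not carry over. Pictures are saved under pics/ and viewed, at most 13 in all, crops included, and the job is handed in when it is done.

Besides the shell and the picture viewer there is one more tool, called as name(argument=value, ...), one argument or row to a line, values as JSON. send_rows: Moves the arm, as the interface text tells. Shifts and turns lie within -1 to 1; 1 stands for 250 mm of shift or 90 degrees of turn. Its arguments: {"type":"object","properties":{"moves":{"type":"array"},"grip":{"type":"number"}},"required":["moves"]}

```bash
ls; mkdir -p pics; python3 - <<'E'
from rig import readout, viewer
import cv2,numpy as np
for n in("scene","top"):
    p,d=viewer.capture(n); cv2.imwrite(f"pics/{n}0.png",p[:,:,::-1]); np.save(f"pics/{n}0.npy",d)
    np.save(f"pics/{n}0rgb.npy",p)
    i=viewer.camera_info(n); print(n,{k:np.round(np.array(v),4).tolist() for k,v in i.items()}, (d>0).mean())
print(viewer.camera_info("wrist")); s=readout.read_state();print(s)
E
```

```text
pics
scene {'fx': 467.6975, 'fy': 467.6975, 'cx': 256.3433, 'cy': 189.9557, 'distortion': [-0.1662, 0.0, 0.0, 0.0, 0.0], 'R': [[0.646, -0.7632, -0.0148], [-0.5662, -0.4661, -0.6799], [0.512, 0.4475, -0.7332]], 't': [-0.4091, 0.2688, 1.5817]} 0.9958597819010416
top {'fx': 351.0443, 'fy': 351.0443, 'cx': 251.0498, 'cy': 196.142, 'distortion': [-0.0142, 0.0, 0.0, 0.0, 0.0], 'R': [[0.0043, -1.0, 0.0008], [-0.9949, -0.0044, -0.1005], [0.1005, -0.0004, -0.9949]], 't': [-0.1181, 0.5149, 1.2642]} 0.9958546956380209
{'fx': 273.08638744831524, 'fy': 273.08638744831524, 'cx': 258.78781728670543, 'cy': 189.0591440679157, 'distortion': array([-0.06416094,  0.        ,  0.        ,  0.        ,  0.        ]), 'tool_from_camera': array([[ 5.16848619e-04, -9.55583033e-01, -2.94721562e-01,
         8.05844646e-02],
       [ 9.99999732e-01,  3.41292511e-04,  6.47102801e-04,
         1.59616852e-03],
       [-5.17774196e-04, -2.94721818e-01,  9.55582954e-01,
        -1.85207178e-01],
       [ 0.00000000e+00,  0.00000000e+00,  0.00000000e+00,
         1.00000000e+00]])}
{'time_s': 0.1, 'joint_positions': array([ 6.32826111e+01,  3.02718847e+01,  8.21507902e+01, -4.27679304e-04,
        6.76915289e+01, -1.02280845e+01]), 'qvel': array([ 0.03458518, -0.18174962, -0.07337436, -0.00656693,  0.1831168 ,
       -0.0338403 ]), 'tau': array([-2.26548136e-04, -4.40983415e+01, -1.77149445e+01,  6.34635589e-02,
        5.33581234e-02, -3.99128044e-05]), 'position': array([0.17704573, 0.59863675, 0.19827869]), 'tcp_rot': array([[-9.58873388e-01,  2.83832758e-01, -8.89968650e-04],
       [ 2.83833941e-01,  9.58871792e-01, -1.78352868e-03],
       [ 3.47141970e-04, -1.96278150e-03, -9.99998013e-01]]), 'force': array([ 0.50721434, -0.61903701, -0.31817001]), 'moment': array([-0.01012554,  0.02122683,  0.05435907]), 'grasp_force': 0.0, 'opening': 1.0016320398408587}
```

View pics/scene0.png

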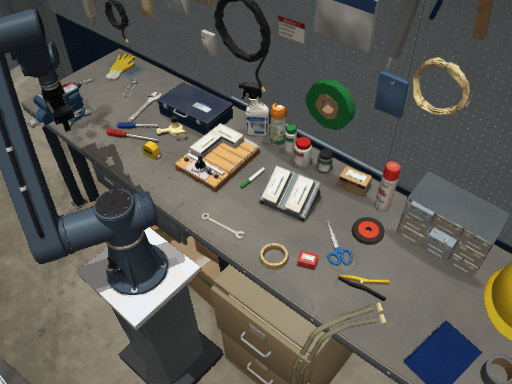

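View pics/top0.png

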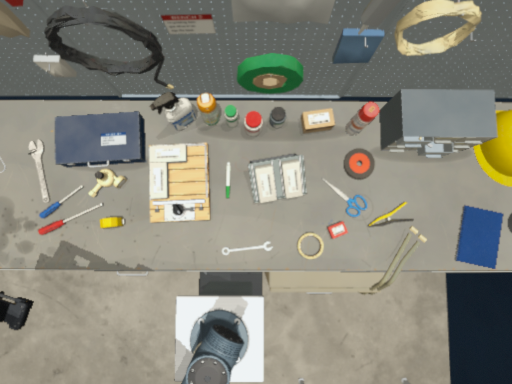

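The top view shows the pallet at about (150–210, 143–222), with its empty places on the right and near sides and the knob at (180, 209). The rack is at (250–307, 153–203) with cartons at (265, 182) and (292, 176). Both are rough, so I'll get approximate positions and then measure with the wrist camera.

```bash
cat > h.py <<'E'
import numpy as np, cv2
from scipy.spatial.transform import Rotation as Ro
from rig import readout, viewer
def cam(name, T=None):
    "returns K,dist,Rwc(cam->world),C ; T=(R,p) of the tool for wrist"
    i=viewer.camera_info(name); K=np.array([[i['fx'],0,i['cx']],[0,i['fy'],i['cy']],[0,0,1]])
    if name=='wrist':
        M=i['tool_from_camera']; return K,np.array(i['distortion']),T[0]@M[:3,:3],T[0]@M[:3,3]+T[1]
    R=np.array(i['R']); return K,np.array(i['distortion']),R.T,-R.T@np.array(i['t'])
def rays(c,px):
    u=cv2.undistortPoints(np.float64(px).reshape(-1,1,2),c[0],c[1])[:,0]
    return np.c_[u,np.ones(len(u))]@c[2].T
def onz(c,px,z):
    d=rays(c,px); return c[3]+d*((z-c[3][2])/d[:,2])[:,None]
def tri(c1,p1,c2,p2):
    "midpoints and gaps of ray pairs"
    out=[]
    for a,b in zip(rays(c1,p1),rays(c2,p2)):
        s=np.linalg.lstsq(np.c_[a,-b],c2[3]-c1[3],rcond=None)[0]
        A=c1[3]+s[0]*a;B=c2[3]+s[1]*b; out.append(np.r_[(A+B)/2,np.linalg.norm(A-B)])
    return np.array(out)
def cloud(c,d):
    v,u=np.mgrid[:d.shape[0],:d.shape[1]]
    return (c[3]+rays(c,np.c_[u.ravel(),v.ravel()])*d.ravel()[:,None]).reshape(*d.shape,3)
def shoot(tag):
    s=readout.read_state(); T=(np.array(s['tcp_rot']),np.array(s['position']))
    p,d=viewer.capture('wrist'); cv2.imwrite(f'pics/{tag}.png',p[:,:,::-1])
    np.savez(f'pics/{tag}.npz',p=p,d=d,R=T[0],t=T[1]); return cam('wrist',T),p,d
def load(tag):
    z=np.load(f'pics/{tag}.npz'); return cam('wrist',(z['R'],z['t'])),z['p'],z['d']
def row(p,R=None,s=None):
    "row numbers (units of the moves) from measured pose to p,R"
    s=s or readout.read_state(); R0=np.array(s['tcp_rot']); R=R0 if R is None else R
    return np.round(np.r_[R0.T@(np.array(p)-s['position'])/.25, Ro.from_matrix(R0.T@R).as_rotvec(degrees=True)/90],4)
def down(yaw):
    "tool down with its x axis at yaw (deg) in the world"
    a=np.radians(yaw); x=np.array([np.cos(a),np.sin(a),0]); z=np.array([0,0,-1.]); return np.c_[x,np.cross(z,x),z]
E
python3 - <<'E'
from h import *
c=cam('top'); d=np.load('pics/top0.npy'); P=cloud(c,d); 
for n,q in dict(deckctr=(180,183),knob=(180,209),pcorners=(149,222),c2=(210,222),c3=(207,143),c4=(150,145),rack=(278,179),car1=(265,182),car2=(292,176),rlo=(253,203),rhi=(307,193),rtl=(250,163),rtr=(301,154)).items():
    print(n,np.round(P[q[1],q[0]],3), np.round(onz(c,[q],.05)[0],3))
# white cartons mask
p=np.load('pics/top0rgb.npy').astype(int)
print(readout.read_state()['time_s'])
E
```

```text
deckctr [0.562 0.145 0.034] [0.56  0.142 0.05 ]
knob [0.465 0.136 0.065] [0.465 0.139 0.05 ]
pcorners [0.42  0.263 0.002] [0.418 0.249 0.05 ]
c2 [ 0.421  0.037 -0.004] [0.419 0.031 0.05 ]
c3 [0.712 0.048 0.034] [0.708 0.046 0.05 ]
c4 [0.704 0.26  0.034] [0.7   0.255 0.05 ]
rack [ 0.576 -0.213  0.052] [ 0.576 -0.213  0.05 ]
car1 [ 0.559 -0.165  0.091] [ 0.565 -0.166  0.05 ]
car2 [ 0.58  -0.259  0.095] [ 0.587 -0.264  0.05 ]
rlo [ 0.493 -0.123 -0.007] [ 0.488 -0.123  0.05 ]
rhi [ 0.531 -0.326  0.002] [ 0.525 -0.318  0.05 ]
rtl [ 0.637 -0.112  0.038] [ 0.634 -0.112  0.05 ]
rtr [ 0.679 -0.305  0.002] [ 0.669 -0.298  0.05 ]
0.1
```

send_rows(
  moves=[
    [-1, -0.66, -0.2, 0, 0, 0.817],
    [-1, -0.66, -0.2, 0, 0, 0.817],
    [-1, -0.66, -0.2, 0, 0, 0.817],
    [-1, -0.66, -0.2, 0, 0, 0.817],
    [-1, -0.66, -0.2, 0, 0, 0.817],
    [-1, -0.66, -0.2, 0, 0, 0.817],
    [-1, -0.66, -0.2, 0, 0, 0.817],
    [-1, -0.66, -0.2, 0, 0, 0.817],
    [-1, -0.66, -0.2, 0, 0, 0.817],
  ],
  grip=1,
)

```text
time_s: 1.0
position: [0.3706, 0.3692, 0.2489]
tcp_rot: [[0.007, 1.0, -0.001], [1.0, -0.007, -0.0], [-0.0, -0.001, -1.0]]
force: [-0.4, -0.1, -0.6]
opening: 1.0
grasp_force: 0.0
```

send_rows(
  moves=[
    [-0.88, 0.6, 0.2, 0, 0, 0],
    [-0.88, 0.6, 0.2, 0, 0, 0],
    [-0.88, 0.6, 0.2, 0, 0, 0],
    [-0.88, 0.6, 0.2, 0, 0, 0],
    [-0.88, 0.6, 0.2, 0, 0, 0],
    [-0.88, 0.6, 0.2, 0, 0, 0],
    [-0.88, 0.6, 0.2, 0, 0, 0],
    [-0.88, 0.6, 0.2, 0, 0, 0],
    [-0.88, 0.6, 0.2, 0, 0, 0],
  ],
)

```text
time_s: 1.9
position: [0.5192, 0.151, 0.1991]
tcp_rot: [[-0.001, 1.0, -0.001], [1.0, 0.001, 0.0], [0.0, -0.001, -1.0]]
force: [0.7, -0.5, 0.9]
opening: 0.997
grasp_force: 0.0
```

```bash
python3 -c "
from h import *
shoot('p1')"
```

send_rows(
  moves=[
    [-0.08, 0.32, 0, 0, 0, 0],
    [-0.08, 0.32, 0, 0, 0, 0],
    [-0.08, 0.32, 0, 0, 0, 0],
    [-0.08, 0.32, 0, 0, 0, 0],
  ],
)

```text
time_s: 2.35
position: [0.5994, 0.1311, 0.199]
tcp_rot: [[-0.001, 1.0, -0.001], [1.0, 0.001, 0.0], [0.0, -0.001, -1.0]]
force: [0.1, 0.9, -0.3]
opening: 1.004
grasp_force: 0.0
```

```bash
python3 -c "
from h import *
shoot('p2')
z=load('p1')[1];y=load('p2')[1];cv2.imwrite('pics/pp.png',np.vstack([z,y])[:,:,::-1])
s=readout.read_state();print(s['position'],s['tcp_rot'],s['time_s'])"
```

```text
[0.59861198 0.13120929 0.19892403] [[-1.17438125e-03  9.99997338e-01 -1.98628808e-03]
 [ 9.99999274e-01  1.17491807e-03  2.69114767e-04]
 [ 2.71447776e-04 -1.98597060e-03 -9.99997991e-01]] 2.4
```

View pics/p1.png

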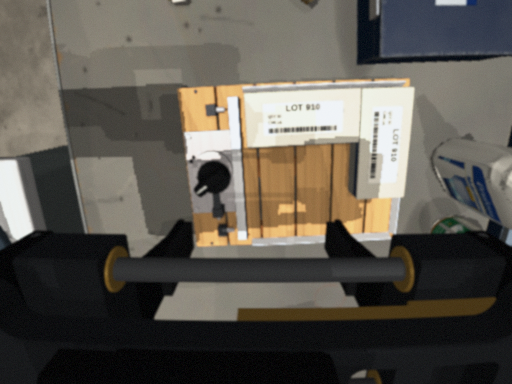

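View pics/p2.png

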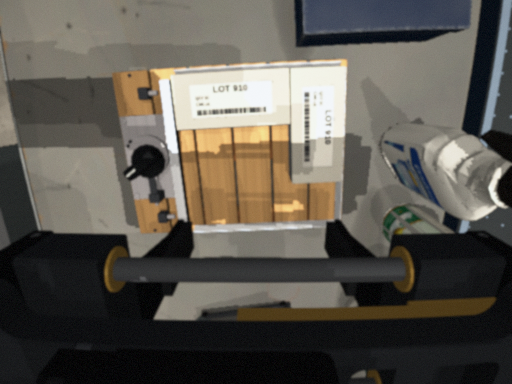

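p1 shows the left carton's top at (243–362, 87–147), the far carton at (357–413, 87–197), the clamp bar at about x=236 and the knob at (212, 178). p2 shows the same L of cartons at (172–346, 65–182) and the knob at (150, 160). The free deck corner is at the lower right in both pictures. Next I'll fit the L and move on to the rack.

```bash
cat > pal.py <<'E'
from h import *
def L(tag):
    c,p,d=load(tag); P=cloud(c,d)
    m=((P[...,2]>.058)&(P[...,2]<.082)&(P[...,0]>.45)&(P[...,0]<.72)&(P[...,1]>.0)&(P[...,1]<.29)&(d>0)).astype(np.uint8)
    m[225:]=0
    m=cv2.morphologyEx(m,cv2.MORPH_OPEN,np.ones((5,5)))
    n,l,s,_=cv2.connectedComponentsWithStats(m); k=1+np.argmax(s[1:,4]); m=(l==k).astype(np.uint8)
    C=max(cv2.findContours(m,0,cv2.CHAIN_APPROX_NONE)[0],key=len)
    a=cv2.approxPolyDP(C,6,True)[:,0].astype(float)
    # refine: line fits to contour runs between the vertices, intersected
    C=C[:,0].astype(float); idx=[int(np.argmin(np.linalg.norm(C-q,axis=1))) for q in a]; Ls=[]
    for i in range(len(a)):
        i0,i1=idx[i],idx[(i+1)%len(a)]; i1+=len(C)*(i1<=i0)
        g=max(3,(i1-i0)//10); Q=C[np.arange(i0+g,i1-g)%len(C)]
        v=cv2.fitLine(Q.astype(np.float32),cv2.DIST_HUBER,0,.01,.01)[:,0]; Ls.append(np.cross([v[2],v[3],1],[v[2]+v[0],v[3]+v[1],1]))
    R=[]
    for i in range(len(a)):
        x=np.cross(Ls[i-1],Ls[i]); R.append(x[:2]/x[2])
    print(tag,len(a),m.sum(),'z med',np.round(np.median(P[m>0][:,2]),4)); return c,np.array(R),P,m
E
python3 - <<'E'
from pal import *
c1,q1,P1,m1=L('p1'); c2,q2,P2,m2=L('p2')
for q in(q1,q2): print(np.round(q,1).tolist())
print(np.round(onz(c1,q1,.07),4)); print(np.round(onz(c2,q2,.07),4))
E
```

```text
p1 6 11930 z med 0.0698
p2 6 12777 z med 0.0698
[[414.2, 86.4], [243.6, 92.6], [246.7, 147.3], [356.4, 141.8], [353.5, 198.1], [402.3, 195.6]]
[[344.5, 65.1], [170.2, 73.9], [177.0, 129.7], [290.0, 123.7], [290.0, 183.4], [341.0, 181.0]]
[[0.6927 0.2565 0.07  ]
 [0.5034 0.2473 0.07  ]
 [0.5063 0.1872 0.07  ]
 [0.6329 0.1942 0.07  ]
 [0.6364 0.1254 0.07  ]
 [0.6976 0.1286 0.07  ]]
[[0.6924 0.2566 0.07  ]
 [0.5042 0.2474 0.07  ]
 [0.5072 0.1875 0.07  ]
 [0.6355 0.194  0.07  ]
 [0.6378 0.1241 0.07  ]
 [0.6991 0.1273 0.07  ]]
```

send_rows(
  moves=[
    [-0.98, -0.2, -0.1, 0, 0, 0.89],
    [-0.98, -0.2, -0.1, 0, 0, 0.89],
    [-0.98, -0.2, -0.1, 0, 0, 0.89],
    [-0.98, -0.2, -0.1, 0, 0, 0.89],
    [-0.98, -0.2, -0.1, 0, 0, 0.89],
    [-0.98, -0.2, -0.1, 0, 0, 0.89],
    [-0.98, -0.2, -0.1, 0, 0, 0.89],
    [-0.98, -0.2, -0.1, 0, 0, 0.89],
    [-0.98, -0.2, -0.1, 0, 0, 0.89],
    [-0.98, -0.2, -0.1, 0, 0, 0.89],
    [-0.98, -0.2, -0.1, 0, 0, 0.89],
  ],
)

```text
time_s: 3.5
position: [0.5488, -0.1134, 0.2243]
tcp_rot: [[0.985, 0.173, -0.001], [0.173, -0.985, 0.001], [-0.001, -0.001, -1.0]]
force: [-0.1, 0.9, 1.0]
opening: 0.999
grasp_force: 0.0
```

send_rows(
  moves=[
    [0, 0.23, 0.08, 0, 0, 0],
    [0, 0.23, 0.08, 0, 0, 0],
    [0, 0.23, 0.08, 0, 0, 0],
    [0, 0.23, 0.08, 0, 0, 0],
  ],
)

```text
time_s: 3.9
position: [0.5592, -0.1705, 0.2041]
tcp_rot: [[0.985, 0.172, -0.001], [0.172, -0.985, 0.001], [-0.001, -0.001, -1.0]]
force: [-0.1, 0.3, -0.1]
opening: 1.001
grasp_force: 0.0
```

```bash
python3 -c "
from h import *
shoot('r1')"
```

send_rows(
  moves=[
    [0, 0.32, 0, 0, 0, 0],
    [0, 0.32, 0, 0, 0, 0],
    [0, 0.32, 0, 0, 0, 0],
    [0, 0.32, 0, 0, 0, 0],
  ],
)

```text
time_s: 4.35
position: [0.5734, -0.2495, 0.2043]
tcp_rot: [[0.985, 0.172, -0.0], [0.172, -0.985, 0.001], [-0.0, -0.001, -1.0]]
force: [-0.6, -0.8, 0.5]
opening: 1.001
grasp_force: 0.0
```

```bash
cat > rackm.py <<'E'
from h import *
def cartons(tag):
    "pixels whose depth normal leans 30 deg & are high above the plate plane: cluster tops"
    c,p,d=load(tag); P=cloud(c,d)
    hsv=cv2.cvtColor(p,cv2.COLOR_RGB2HSV)
    reg=(P[...,0]>.45)&(P[...,0]<.72)&(P[...,1]>-.36)&(P[...,1]<-.08)&(P[...,2]>.04)&(P[...,2]<.16)&(d>0)
    Q=P[reg]
    # dominant top plane by ransac
    rng=np.random.default_rng(0); best=(0,)
    for _ in range(400):
        a=Q[rng.choice(len(Q),3,False)]; n=np.cross(a[1]-a[0],a[2]-a[0]); l=np.linalg.norm(n)
        if l<1e-5: continue
        n/=l*np.sign(n[2]); k=(abs((Q-a[0])@n)<.002).sum()
        if k>best[0]: best=(k,n,a[0])
    I=Q[abs((Q-best[2])@best[1])<.003]; o=I.mean(0); n=np.linalg.svd(I-o,full_matrices=False)[2][2]; n*=np.sign(n[2])
    m=(reg&(abs((P-o)@n)<.005)).astype(np.uint8); m=cv2.morphologyEx(m,cv2.MORPH_OPEN,np.ones((5,5)))
    out=[]
    N,l,s,_=cv2.connectedComponentsWithStats(m)
    for k in np.argsort(-s[1:,4])[:2]+1:
        C=max(cv2.findContours((l==k).astype(np.uint8),0,cv2.CHAIN_APPROX_NONE)[0],key=len)
        ray=rays(c,C[:,0]); X=c[3]+ray*(((o-c[3])@n)/(ray@n))[:,None]   # contour rays on the top plane
        y=np.cross(n,[1,0,0.]); y/=np.linalg.norm(y); x=np.cross(y,n)
        r=cv2.minAreaRect(np.c_[(X-o)@x,(X-o)@y].astype(np.float32))
        ctr=o+r[0][0]*x+r[0][1]*y; b=cv2.boxPoints(r); e=[b[1]-b[0],b[2]-b[1]]; e=max(e,key=np.linalg.norm); e*=np.sign(e[0])/np.linalg.norm(e)
        up=e[0]*x+e[1]*y
        px=C[:,0].mean(0); out.append((ctr,up,np.array(r[1]),s[k,4]))
    out.sort(key=lambda t:-t[0][1]); return n,out
E
python3 - <<'E'
from rackm import *
shoot('r2')
for t in('r1','r2'):
    n,o=cartons(t); print(t,np.round(n,4),'tilt',np.degrees(np.arccos(n[2])),'az',np.degrees(np.arctan2(-n[1],-n[0])))
    for q in o: print([np.round(v,4).tolist() for v in q])
E
```

```text
r1 [-0.4899 -0.0895  0.8671] tilt 29.871680297273286 az 10.355448890261817
[[0.5533, -0.1637, 0.0868], [0.8542, 0.1491, 0.498], [0.1302, 0.06], 4265]
[[0.5704, -0.2563, 0.0869], [0.8539, 0.1513, 0.4981], [0.1291, 0.0616], 4220]
r2 [-0.491 -0.085  0.867] tilt 29.889089444234628 az 9.81894182996965
[[0.5538, -0.1646, 0.0868], [0.8548, 0.1449, 0.4983], [0.1312, 0.0615], 4180]
[[0.5691, -0.2572, 0.0864], [0.8541, 0.1492, 0.4983], [0.1323, 0.0601], 4306]
```

View pics/r2.png

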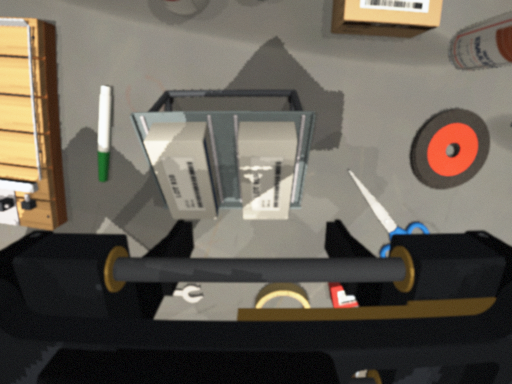

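r2 shows both cartons lying parallel on the rack: the left top at (145–216, 125–217) and the right one at (240–292, 122–217). Their sizes (130×60 mm) and tilt (29.9°) match the text, and the tape, flints box and scissors lie clear of them. Next I'll fit the pallet frame and compute the grasp.

```bash
cat > plan.py <<'E'
from h import *
a=np.radians(9.9); t=np.radians(30)
n=np.array([-np.sin(t)*np.cos(a),-np.sin(t)*np.sin(a),np.cos(t)]); up=np.array([np.cos(t)*np.cos(a),np.cos(t)*np.sin(a),np.sin(t)])
RG=np.c_[up,np.cross(-n,up),-n]
top={1:np.array([.5535,-.1641,.0868]),2:np.array([.5698,-.2567,.0867])}
def grasp(k,lift=0,off=-.020,depth=.020): return top[k]+off*up-(depth-lift)*n
# pallet frame
def pallet():
    from pal import L
    m=np.array([[95,95],[-95,95],[-95,35],[35,35],[35,-35],[95,-35]])/1e3
    c1,q1,P1,_=L('p1');c2,q2,P2,_=L('p2')
    T=tri(c1,q1,c2,q2); print('tri z',np.round(T[:,2],4))
    w=(onz(c1,q1,.07)+onz(c2,q2,.07))[:,:2]/2
    A,B=m-m.mean(0),w-w.mean(0); th=np.arctan2((A[:,0]*B[:,1]-A[:,1]*B[:,0]).sum(),(A*B).sum())
    R=np.array([[np.cos(th),-np.sin(th)],[np.sin(th),np.cos(th)]]); o=w.mean(0)-R@m.mean(0)
    print('yaw',np.degrees(th),'o',o,'res mm',np.round(1e3*(w-m@R.T-o),1).tolist())
    for P in(P1,P2):
        k=P[(P[...,2]>.082)&(P[...,2]<.092)&(P[...,0]<.5)&(P[...,0]>.38)&(P[...,1]>.08)&(P[...,1]<.2)]; print('knob top',len(k),np.round(k.mean(0),4),'pal',np.round((k.mean(0)[:2]-o)@R,4), 'spread',np.round(np.ptp(k,axis=0),3))
        z=P[(P[...,2]>.02)&(P[...,2]<.045)&(((P[...,:2]-o)@R)[...,0]>.0)&(((P[...,:2]-o)@R)[...,0]<.03)&(abs(((P[...,:2]-o)@R)[...,1])<.03)]; print('deck z',np.median(z[:,2]))
    return th,o
E
python3 - <<'E'
from plan import *
pallet()
print('above',row(grasp(2,.09),RG)); print('grasp',grasp(2), grasp(1))
E
```

```text
p1 6 11930 z med 0.0698
p2 6 12777 z med 0.0698
tri z [0.0714 0.0674 0.0671 0.06   0.0637 0.0636]
yaw 2.7162000598273983 o [0.5995467  0.15735566] res mm [[0.2, -0.4], [1.3, -0.5], [1.3, -0.6], [-1.1, -0.0], [-1.5, 0.5], [-0.2, 0.9]]
knob top 445 [0.4627 0.1497 0.0863] pal [-0.137  -0.0011] spread [0.039 0.034 0.007]
deck z 0.03462670967404313
knob top 465 [0.4634 0.1493 0.0863] pal [-0.1364 -0.0016] spread [0.04  0.035 0.006]
deck z 0.034681484523162054
above [-2.280e-01  2.940e-02  2.678e-01 -1.000e-03  3.337e-01  1.000e-04]
grasp [ 0.5625885  -0.25795861  0.05937949] [ 0.5462885  -0.16535861  0.05947949]
```

send_rows(
  moves=[
    [-0.228, 0.029, 0.268, 0, 0.3337, 0],
    [-0.228, 0.029, 0.268, 0, 0.3337, 0],
    [-0.228, 0.029, 0.268, 0, 0.3337, 0],
    [-0.228, 0.029, 0.268, 0, 0.3337, 0],
    [-0.228, 0.029, 0.268, 0, 0.3337, 0],
    [-0.228, 0.029, 0.268, 0, 0.3337, 0],
  ],
  grip=0.88,
)

```text
time_s: 5.0
position: [0.5164, -0.2648, 0.1362]
tcp_rot: [[0.855, 0.17, 0.491], [0.144, -0.985, 0.089], [0.499, -0.005, -0.867]]
force: [-0.0, 0.2, -0.7]
opening: 0.881
grasp_force: 0.0
```

```bash
python3 - <<'E'
from plan import *
print('grasp',row(grasp(2),RG),row(grasp(2,.09),RG)); print(readout.read_state()['joint_positions'])
E
```

```text
grasp [ 0.0087  0.006   0.3595 -0.0022  0.0008 -0.003 ] [ 0.0083  0.0047 -0.0005 -0.0022  0.0008 -0.003 ]
[-53.58367783  28.2147881  111.01222519  48.26516758  36.89059857
 -11.76753476]
```

send_rows(
  moves=[
    [0.009, 0.005, 0.15, 0, 0, 0],
    [0.009, 0.005, 0.28, 0, 0, 0],
    [0.009, 0.005, 0.36, 0, 0, 0],
    [0.009, 0.005, 0.36, 0, 0, 0],
    [0.009, 0.005, 0.36, 0, 0, 0],
  ],
)

```text
time_s: 5.5
position: [0.5662, -0.2592, 0.0609]
tcp_rot: [[0.853, 0.174, 0.493], [0.151, -0.985, 0.087], [0.5, -0.0, -0.866]]
force: [-1.2, 0.2, -0.3]
opening: 0.88
grasp_force: 0.0
```

send_rows(
  moves=[
    [0, 0, 0, 0, 0, 0],
    [0, 0, 0, 0, 0, 0],
    [0, 0, 0, 0, 0, 0],
    [0, 0, 0, 0, 0, 0],
    [0, 0, 0, 0, 0, 0],
  ],
  grip=0.5,
)

```text
time_s: 6.0
position: [0.5652, -0.2608, 0.0607]
tcp_rot: [[0.853, 0.171, 0.493], [0.148, -0.985, 0.085], [0.501, 0.0, -0.866]]
force: [-0.1, 0.5, 0.4]
opening: 0.542
grasp_force: 0.0
```

```bash
python3 - <<'E'
from plan import *
shoot('g1'); s=readout.read_state(); print(s['opening'],s['grasp_force'],s['position'])
p,_=viewer.capture('scene'); 
a=load('g1')[1]; b=cv2.resize(p[150:240,240:340],(420,384)); cv2.imwrite('pics/g1b.png',np.hstack([a[:,100:450],b])[:,:,::-1])
E
```

```text
0.5210894633776215 0.0 [ 0.56517977 -0.26075195  0.06059647]
```

View pics/g1b.png

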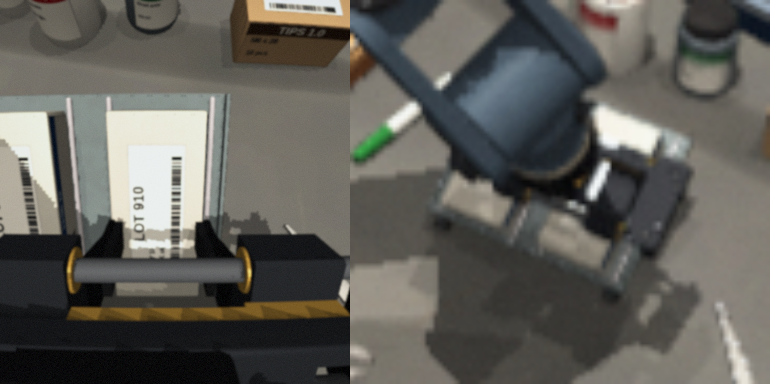

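The left half shows the fingers over the right-hand carton, with tips at about (120, 225) and (203, 225). The opening reads 0.52 with no grip force, so I'll check the depth in the tool frame.

```bash
python3 - <<'E'
from plan import *
c,p,d=load('g1'); z=np.load('pics/g1.npz'); P=cloud(c,d); Q=(P-z['t'])@z['R']
for v in (150,190,205,215,222,228,235,245,260):
    print(v,[(u,*np.round(1e3*Q[v,u]).astype(int)) for u in (190,205,212,218,224,232,258,285,295,303,309,316)])
# carton plane again in this view
m=(abs(Q[...,1])<.02)&(Q[...,0]>.03)&(Q[...,0]<.07)&(abs(Q[...,2])<.05); print('top plane tool z',np.median(Q[m],axis=0), m.sum())
print(readout.read_state()['joint_positions'])
E
```

```text
150 [(190, np.int64(51), np.int64(-52), np.int64(14)), (205, np.int64(51), np.int64(-41), np.int64(15)), (212, np.int64(56), np.int64(-30), np.int64(-20)), (218, np.int64(56), np.int64(-26), np.int64(-19)), (224, np.int64(56), np.int64(-22), np.int64(-21)), (232, np.int64(56), np.int64(-18), np.int64(-19)), (258, np.int64(56), np.int64(-2), np.int64(-20)), (285, np.int64(56), np.int64(15), np.int64(-19)), (295, np.int64(56), np.int64(21), np.int64(-20)), (303, np.int64(56), np.int64(26), np.int64(-20)), (309, np.int64(51), np.int64(35), np.int64(11)), (316, np.int64(51), np.int64(41), np.int64(15))]
190 [(190, np.int64(20), np.int64(-54), np.int64(15)), (205, np.int64(20), np.int64(-43), np.int64(16)), (212, np.int64(31), np.int64(-31), np.int64(-20)), (218, np.int64(31), np.int64(-27), np.int64(-19)), (224, np.int64(31), np.int64(-23), np.int64(-20)), (232, np.int64(31), np.int64(-18), np.int64(-20)), (258, np.int64(31), np.int64(-2), np.int64(-20)), (285, np.int64(31), np.int64(15), np.int64(-19)), (295, np.int64(31), np.int64(22), np.int64(-20)), (303, np.int64(30), np.int64(27), 
[... 3812 characters left out ...]
 np.int64(34), np.int64(-19), np.int64(-107)), (212, np.int64(34), np.int64(-16), np.int64(-107)), (218, np.int64(34), np.int64(-14), np.int64(-106)), (224, np.int64(34), np.int64(-12), np.int64(-107)), (232, np.int64(34), np.int64(-10), np.int64(-107)), (258, np.int64(33), np.int64(-1), np.int64(-106)), (285, np.int64(34), np.int64(7), np.int64(-107)), (295, np.int64(34), np.int64(11), np.int64(-107)), (303, np.int64(34), np.int64(13), np.int64(-107)), (309, np.int64(34), np.int64(15), np.int64(-106)), (316, np.int64(34), np.int64(18), np.int64(-107))]
top plane tool z [ 0.05106033  0.00011644 -0.01987018] 4227
[-48.56619035  38.31614046 108.53346461  59.22810477  29.75540626
 -20.18563122]
```

```bash
python3 - <<'E'
from plan import *
for t in('p1','r2','g1'):
    c,p,d=load(t); z=np.load(f'pics/{t}.npz'); Q=(cloud(c,d)-z['t'])@z['R']
    m=(abs(Q[...,0])<.016)&(abs(Q[...,1])<.06)&(Q[...,2]>-.09)&(Q[...,2]<.06 if t!='g1' else Q[...,2]<-.0215)
    for s in(-1,1):
        F=Q[m&(np.sign(Q[...,1])==s)]
        if len(F): 
            k=F[np.argsort(-F[:,2])[:12]]; print(t,s,len(F),np.round(1e3*k).astype(int).tolist()[::3], 'x rng',np.ptp(F[:,0]))
E
```

```text
p1 -1 1936 [[10, -49, -22], [-9, -45, -22], [11, -45, -22], [12, -54, -22]] x rng 0.023979989058660913
p1 1 1820 [[10, 44, -22], [11, 44, -23], [1, 42, -23], [0, 42, -23]] x rng 0.022925252948739858
r2 -1 1929 [[-9, -45, -21], [12, -54, -22], [11, -48, -22], [-7, -44, -23]] x rng 0.023493659786418666
r2 1 1830 [[10, 43, -22], [-8, 42, -22], [11, 46, -22], [12, 51, -23]] x rng 0.022936908178541486
g1 -1 1419 [[14, -20, -22], [16, -9, -22], [3, -6, -22], [10, -25, -22]] x rng 0.029952588225086726
g1 1 1420 [[-1, 10, -22], [10, 27, -22], [10, 24, -22], [12, 29, -23]] x rng 0.027899045441386026
```

The fingertips end 22 mm short of the reported TCP in all three views, while the deck and carton heights agree with the text and the top camera. That means the tips are hovering just above the carton, so I'll allow for 22 mm: open, lift a little and go deeper.

send_rows(
  moves=[
    [0, 0, -0.08, 0, 0, 0],
    [0, 0, -0.08, 0, 0, 0],
    [0, 0, -0.08, 0, 0, 0],
    [0, 0, -0.08, 0, 0, 0],
    [0, 0, -0.08, 0, 0, 0],
    [0, 0, -0.08, 0, 0, 0],
  ],
  grip=0.9,
)

```text
time_s: 6.7
position: [0.5554, -0.262, 0.0772]
tcp_rot: [[0.853, 0.172, 0.493], [0.148, -0.985, 0.086], [0.5, -0.001, -0.866]]
force: [-0.0, 0.5, 0.6]
opening: 0.887
grasp_force: 0.0
```

```bash
python3 - <<'E'
from plan import *
print(row(grasp(2,depth=.042),RG)); s=readout.read_state(); print(s['opening'],s['position'],s['time_s'])
E
```

```text
[-8.800e-03 -1.080e-02  1.652e-01 -3.000e-04 -1.000e-04 -3.000e-04]
0.8868770443833378 [ 0.55542087 -0.26197781  0.07719124] 6.7
```

send_rows(
  moves=[
    [-0.008, -0.007, 0, 0, 0, 0],
    [-0.008, -0.007, 0.06, 0, 0, 0],
    [-0.008, -0.007, 0.12, 0, 0, 0],
    [-0.008, -0.007, 0.165, 0, 0, 0],
    [-0.008, -0.007, 0.165, 0, 0, 0],
  ],
)

```text
time_s: 7.2
position: [0.5737, -0.2565, 0.0396]
tcp_rot: [[0.854, 0.172, 0.492], [0.148, -0.985, 0.088], [0.499, -0.002, -0.866]]
force: [-0.1, 0.4, 0.2]
opening: 0.902
grasp_force: 0.0
```

send_rows(
  moves=[
    [0, 0, 0, 0, 0, 0],
    [0, 0, 0, 0, 0, 0],
    [0, 0, 0, 0, 0, 0],
    [0, 0, 0, 0, 0, 0],
  ],
  grip=0.4,
)

```text
time_s: 7.6
position: [0.5737, -0.2576, 0.0415]
tcp_rot: [[0.853, 0.171, 0.494], [0.149, -0.985, 0.085], [0.501, 0.001, -0.866]]
force: [-1.2, -0.2, 1.4]
opening: 0.683
grasp_force: 30.0
```

```bash
cat >> plan.py <<'E'
TH=np.radians(2.75); O=np.array([.5992,.1573])   # pallet yaw, origin
def pal2w(x,y,z): return np.r_[O+np.array([[np.cos(TH),-np.sin(TH)],[np.sin(TH),np.cos(TH)]])@[x/1e3,y/1e3],z/1e3]
def rel(k):
    s=readout.read_state(); return np.array(s['tcp_rot']).T@(top[k]-s['position'])
E
python3 - <<'E'
from plan import *
r=rel(2); print('rel',r); np.save('rel.npy',r)
s=readout.read_state(); u=np.array(s['tcp_rot']); print(u@[1,0,0],up)
R=down(92.75)
hi=pal2w(-66,-31,70+70)-R@r; print('hover tcp',hi)
E
```

```text
rel [ 0.01942182 -0.00151741 -0.0409881 ]
[0.85268054 0.14861862 0.50084768] [0.8531297  0.14889497 0.5       ]
hover tcp [0.53721082 0.10384249 0.0990119 ]
```

send_rows(
  moves=[
    [0, 0, -0.1, 0, 0, 0],
    [0, 0, -0.2, 0, 0, 0],
    [0, 0, -0.4, 0, 0, 0],
    [0, 0, -0.5, 0, 0, 0],
    [0, 0, -0.5, 0, 0, 0],
    [0, 0, -0.5, 0, 0, 0],
  ],
)

```text
time_s: 8.2
position: [0.512, -0.2682, 0.1494]
tcp_rot: [[0.853, 0.171, 0.493], [0.149, -0.985, 0.085], [0.501, 0.001, -0.866]]
force: [-0.1, -0.1, -1.3]
opening: 0.688
grasp_force: 30.0
```

```bash
python3 - <<'E'
from plan import *
c,p,d=shoot('h1'); z=np.load('pics/h1.npz'); Q=(cloud(c,d)-z['t'])@z['R']
m=(abs(Q[...,1])<.04)&(Q[...,0]>.02)&(Q[...,0]<.12)&(abs(Q[...,2]+.042)<.006)&(d>0)
F=Q[m]; print(m.sum(),np.percentile(F,[1,50,99],axis=0).round(4).tolist())
e=F[F[:,0]>.035]
for lo in(.04,.05,.06,.07): 
    g=F[(F[:,0]>lo)&(F[:,0]<lo+.01)]; print(lo,len(g),np.percentile(g[:,1],[1,99]).round(4),np.median(g[:,2]).round(4))
R=down(92.75); r=np.load('rel.npy')
print(row(pal2w(-66,-31,140)-R@r,R)); s=readout.read_state(); print(s['joint_positions'],s['opening'],s['time_s'])
E
```

```text
12473 [[0.0207, -0.0304, -0.0424], [0.0535, -0.0011, -0.0408], [0.0811, 0.0284, -0.0381]]
0.04 1956 [-0.0306  0.0284] -0.0409
0.05 2039 [-0.0304  0.0284] -0.0409
0.06 2185 [-0.0301  0.0284] -0.0406
0.07 2269 [-0.0302  0.0284] -0.0405
[ 0.2074 -1.4465  0.35    0.2403 -0.273  -0.8982]
[-54.24587558  26.72712578 110.80513182  46.71052016  38.207108
 -10.57695545] 0.6914296671094966 8.25
```

```bash
python3 - <<'E'
from plan import *
np.save('rel.npy',[.019,-.0012,-.0408])
s=readout.read_state(); W=np.array([.51,-.08,.2]); R=down(50); print(row(W,R))
from copy import copy
R2=down(92.75); t=dict(s); t['position']=W; t['tcp_rot']=R
print(row(pal2w(-66,-31,150)-R2@np.load('rel.npy'),R2,t))
E
```

```text
[ 0.2075 -0.741  -0.117   0.1163 -0.3197 -0.4355]
[ 0.6337 -0.3914  0.3632  0.      0.     -0.475 ]
```

send_rows(
  moves=[
    [0.0, 0, -0.15, 0, 0, 0],
    [0.2, -0.74, -0.12, 0.116, -0.32, -0.436],
    [0.2, -0.74, -0.12, 0.116, -0.32, -0.436],
    [0.2, -0.74, -0.12, 0.116, -0.32, -0.436],
    [0.2, -0.74, -0.12, 0.116, -0.32, -0.436],
    [0.2, -0.74, -0.12, 0.116, -0.32, -0.436],
    [0.2, -0.74, -0.12, 0.116, -0.32, -0.436],
    [0.2, -0.74, -0.12, 0.116, -0.32, -0.436],
    [0.2, -0.74, -0.12, 0.116, -0.32, -0.436],
  ],
)

```text
time_s: 9.15
position: [0.5077, -0.0797, 0.1985]
tcp_rot: [[0.642, 0.766, -0.002], [0.766, -0.642, 0.001], [-0.0, -0.002, -1.0]]
force: [-0.0, -0.7, -2.1]
opening: 0.684
grasp_force: 30.0
```

send_rows(
  moves=[
    [0.63, -0.39, 0.36, 0, 0, -0.475],
    [0.63, -0.39, 0.36, 0, 0, -0.475],
    [0.63, -0.39, 0.36, 0, 0, -0.475],
    [0.63, -0.39, 0.36, 0, 0, -0.475],
    [0.63, -0.39, 0.36, 0, 0, -0.475],
    [0.63, -0.39, 0.36, 0, 0, -0.475],
    [0.63, -0.39, 0.36, 0, 0, -0.475],
    [0.63, -0.39, 0.36, 0, 0, -0.475],
  ],
)

```text
time_s: 9.95
position: [0.5349, 0.1009, 0.1103]
tcp_rot: [[-0.044, 0.999, 0.001], [0.999, 0.044, -0.001], [-0.001, 0.001, -1.0]]
force: [-0.5, 0.1, -1.4]
opening: 0.685
grasp_force: 30.0
```

```bash
python3 - <<'E'
from plan import *
c,p,d=shoot('n1'); R=down(92.75); r=np.load('rel.npy')
print(row(pal2w(-66,-31,71)-R@r,R)); s=readout.read_state(); print(s['position'],s['joint_positions'],s['opening'],s['grasp_force'],s['time_s'])
z=np.load('pics/n1.npz'); P=cloud(c,d); Q=(P-z['t'])@z['R']
m=(abs(Q[...,1])<.04)&(Q[...,0]>.02)&(Q[...,0]<.12)&(abs(Q[...,2]+.042)<.008)&(d>0)
print('in hand',np.percentile(Q[m],[.3,50,99.7],axis=0).round(4).tolist())
# left carton top in pallet frame seen now
Rp=np.array([[np.cos(TH),-np.sin(TH)],[np.sin(TH),np.cos(TH)]])
X=np.dstack([(P[...,:2]-O)@Rp,P[...,2]]); k=(abs(X[...,2]-.07)<.004)&(X[...,0]>-.08)&(X[...,0]<.02)&(X[...,1]>.0)&(X[...,1]<.12)&(d>0)
print('left carton y',k.sum(),np.percentile(X[k],[.5,50,99.5],axis=0).round(4).tolist())
cv2.imwrite('pics/n1c.png',p[:260,100:420,::-1])
E
```

```text
[ 0.0135  0.0077  0.321   0.0009  0.0008 -0.0024]
[0.5349938  0.10089706 0.11046041] [-1.04186545e+00  3.11556352e+01  9.85629792e+01 -8.88610542e-02
  5.01978239e+01 -3.51761341e+00] 0.6847352448120663 29.998927116394043 10.0
in hand [[0.0203, -0.0285, -0.0432], [0.0537, 0.0014, -0.0414], [0.0819, 0.0316, -0.0385]]
left carton y 10710 [[-0.0795, 0.0349, 0.0678], [-0.0305, 0.0655, 0.0699], [0.0194, 0.094, 0.0718]]
```

View pics/n1c.png

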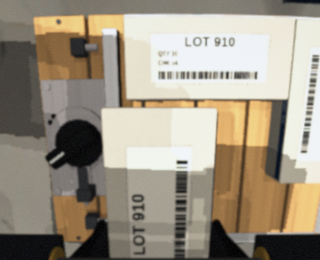

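The crop shows the held carton from (103, 108) to (217, 108) and downward, just short of the left carton's lower edge at y≈100. It lies parallel between the clamp bar at x≈112 and the deck.

```bash
python3 - <<'E'
from plan import *
r=np.array([.018,.0008,-.0412]); np.save('rel.npy',r); R=down(92.75)
print(row(pal2w(-67.5,-31.2,71)-R@r,R))
# edges in the picture n1 of held carton and left carton: in tool/pallet coordinates by colour gradient check
c,p,d=load('n1'); z=np.load('pics/n1.npz')
n=z['R'][:,2]; o=z['t']+z['R']@[0,0,-.0412]
ray=rays(c,[[203,108],[317,108],[203,200],[317,200]]); X=c[3]+ray*(((o-c[3])@n)/(ray@n))[:,None]; print(np.round((X-z['t'])@z['R'],4))
E
```

```text
[ 0.0166 -0.0064  0.3226  0.0009  0.0008 -0.0024]
[[ 0.0814 -0.0272 -0.0412]
 [ 0.0815  0.0309 -0.0412]
 [ 0.0318 -0.03   -0.0412]
 [ 0.0318  0.0339 -0.0412]]
```

send_rows(
  moves=[
    [0.0166, -0.008, 0.05, 0, 0, 0],
    [0.0166, -0.008, 0.12, 0, 0, -0.002],
    [0.0166, -0.008, 0.16, 0, 0, -0.002],
    [0.0166, -0.008, 0.16, 0, 0, -0.002],
  ],
)

```text
time_s: 10.4
position: [0.5316, 0.1055, 0.069]
tcp_rot: [[-0.05, 0.999, -0.002], [0.999, 0.05, -0.001], [-0.001, -0.002, -1.0]]
force: [-0.5, -0.2, -1.2]
opening: 0.69
grasp_force: 30.0
```

```bash
cat > chk.py <<'E'
from plan import *
def held(tag,yaw,tx,ty,tz=71,show=True):
    c,p,d=shoot(tag); z=np.load(f'pics/{tag}.npz'); P=cloud(c,d); Q=(P-z['t'])@z['R']; R=down(yaw)
    m=((abs(Q[...,1])<.045)&(Q[...,0]>.022)&(Q[...,0]<.12)&(abs(Q[...,2]+.0412)<.008)&(d>0)).astype(np.uint8)
    n_,l,s,_=cv2.connectedComponentsWithStats(m); m=l==1+np.argmax(s[1:,4])
    F=Q[m]; print('hand',np.percentile(F,[.3,50,99.7],axis=0).round(4).tolist())
    r=np.load('rel.npy'); print('row',row(pal2w(tx,ty,tz)-R@r,R)); s=readout.read_state()
    print('f',s['force'].round(1),s['grasp_force'].round(1),s['time_s'])
E
python3 -c "
from chk import *
held('n2',92.75,-67.5,-31.2)"
```

```text
hand [[0.0222, -0.0285, -0.0432], [0.0545, 0.0014, -0.0414], [0.0819, 0.0316, -0.0386]]
row [-0.0031  0.0041  0.1597 -0.0004  0.0008  0.0013]Traceback (most recent call last):
  File "<string>", line 3, in <module>
    held('n2',92.75,-67.5,-31.2)
    ~~~~^^^^^^^^^^^^^^^^^^^^^^^^
  File "chk.py", line 8, in held
    print('f',s['force'].round(1),s['grasp_force'].round(1),s['time_s'])
                                  ^^^^^^^^^^^^^^^^^^^^^^
AttributeError: 'float' object has no attribute 'round'
```

send_rows(
  moves=[
    [-0.003, 0.001, 0.06, 0, 0, 0.001],
    [-0.003, 0.001, 0.11, 0, 0, 0.001],
    [-0.003, 0.001, 0.14, 0, 0, 0.001],
    [-0.003, 0.001, 0.155, 0, 0, 0.001],
    [-0.003, 0.001, 0.16, 0, 0, 0.001],
    [-0.003, 0.001, 0.164, 0, 0, 0.001],
    [-0.003, 0.001, 0.164, 0, 0, 0.001],
  ],
)

```text
time_s: 11.15
position: [0.5331, 0.1056, 0.0291]
tcp_rot: [[-0.05, 0.999, 0.001], [0.999, 0.05, -0.001], [-0.001, 0.001, -1.0]]
force: [-0.5, 0.3, -1.7]
opening: 0.682
grasp_force: 30.0
```

```bash
sed -i "s/s\['grasp_force'\].round(1)/s['grasp_force']/" chk.py; python3 -c "
from chk import *
held('n3',92.75,-67.5,-31.2,70)"
```

```text
hand [[0.0224, -0.0283, -0.0431], [0.0794, 0.0057, -0.0411], [0.1198, 0.0445, -0.0384]]
row [-0.0029  0.001   0.0017  0.0006  0.0009  0.0015]
f [ 0.5 -0.1 -1.5] 29.99890923500061 11.2
```

send_rows(
  moves=[
    [0, 0, 0.005, 0, 0, 0],
    [0, 0, 0.01, 0, 0, 0],
    [0, 0, 0.01, 0, 0, 0],
  ],
)

```text
time_s: 11.5
position: [0.5332, 0.1056, 0.0283]
tcp_rot: [[-0.05, 0.999, 0.002], [0.999, 0.05, -0.001], [-0.002, 0.002, -1.0]]
force: [-2.6, 0.1, 10.1]
opening: 0.684
grasp_force: 30.0
```

send_rows(
  moves=[
    [0, 0, -0.004, 0, 0, 0],
    [0, 0, -0.004, 0, 0, 0],
    [0, 0, -0.004, 0, 0, 0],
    [0, 0, -0.004, 0, 0, 0],
  ],
  grip=0.83,
)

```text
time_s: 11.9
position: [0.5328, 0.1055, 0.0273]
tcp_rot: [[-0.05, 0.999, 0.0], [0.999, 0.05, -0.001], [-0.001, 0.0, -1.0]]
force: [0.1, -0.1, -0.7]
opening: 0.821
grasp_force: 0.0
```

send_rows(
  moves=[
    [0, 0, -0.1, 0, 0, 0],
    [0, 0, -0.25, 0, 0, 0],
    [0, 0, -0.45, 0, 0, 0],
    [0, 0, -0.65, 0, 0, 0],
    [0, 0, -0.65, 0, 0, 0],
  ],
)

```text
time_s: 12.4
position: [0.5379, 0.1059, 0.1967]
tcp_rot: [[-0.05, 0.999, 0.016], [0.999, 0.05, -0.001], [-0.002, 0.015, -1.0]]
force: [0.7, 0.3, -0.5]
opening: 0.832
grasp_force: 0.0
```

```bash
cat >> chk.py <<'E'
def layer(tag):
    "tops at z=.07 in the pallet frame: row/column edge profile"
    c,p,d=shoot(tag); P=cloud(c,d); Rp=np.array([[np.cos(TH),-np.sin(TH)],[np.sin(TH),np.cos(TH)]])
    X=np.dstack([(P[...,:2]-O)@Rp,P[...,2]])*1e3
    k=(abs(X[...,2]-70)<5)&(d>0)
    def band(ax,lo,hi,a,b):
        m=k&(X[...,1-ax]>lo)&(X[...,1-ax]<hi)&(X[...,ax]>a)&(X[...,ax]<b); v=X[...,ax][m]
        return (m.sum(),*np.percentile(v,[.5,99.5]).round(1)) if m.sum()>20 else m.sum()
    return band
E
python3 -c "
from chk import *
b=layer('n4')
print('near x', [b(0,y,y+10,-115,0) for y in (-60,-40,-20,0,10)]); print('near y top end + left',[b(1,x,x+10,-110,32+20) for x in(-85,-70,-55,-45)])
print('left y',[b(1,x,x+10,20,110) for x in(-25,-10,5)])
s=readout.read_state();print(row(grasp(1,.09,depth=.042),RG)); print(s['position'],s['joint_positions'],s['time_s'])
c,p,d=load('n4'); cv2.imwrite('pics/n4c.png',p[:300,80:460,::-1])
"
```

```text
near x [(np.int64(405), np.float64(-97.1), np.float64(-37.2)), (np.int64(434), np.float64(-97.4), np.float64(-37.9)), (np.int64(457), np.float64(-97.1), np.float64(-37.2)), (np.int64(490), np.float64(-114.1), np.float64(-37.7)), (np.int64(483), np.float64(-97.3), np.float64(-38.0))]
near y top end + left [(np.int64(1085), np.float64(-95.5), np.float64(51.1)), (np.int64(1129), np.float64(-95.8), np.float64(51.1)), (np.int64(1088), np.float64(-95.7), np.float64(51.2)), (np.int64(863), np.float64(-95.5), np.float64(51.3))]
left y [(np.int64(543), np.float64(35.7), np.float64(94.0)), (np.int64(529), np.float64(35.8), np.float64(93.3)), (np.int64(521), np.float64(36.0), np.float64(93.5))]
[-1.1016 -0.1492  0.3013 -0.2354  0.2692  0.9006]
[0.5355029  0.10583472 0.19351317] [-5.06377435e-01  2.43222883e+01  9.42715253e+01 -8.71021527e-02
  6.08749099e+01 -3.34843557e+00] 12.45
```

View pics/n4c.png

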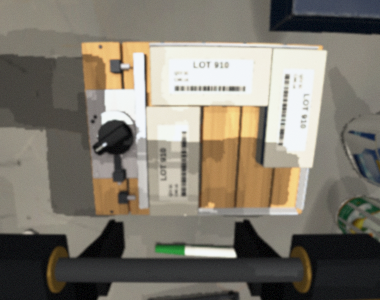

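The crop shows the near carton flat at (148–200, 107–213), its end against the left carton's side at y≈106 and clear of the bar. Its edges measure x −97.3 to −37.5 mm and y −95.7 to about 35 mm. Now for carton_1.

send_rows(
  moves=[
    [-0.62, -0.08, -0.03, 0, 0, 0.475],
    [-0.62, -0.08, -0.03, 0, 0, 0.475],
    [-0.62, -0.08, -0.03, 0, 0, 0.475],
    [-0.62, -0.08, -0.03, 0, 0, 0.475],
    [-0.62, -0.08, -0.03, 0, 0, 0.475],
    [-0.62, -0.08, -0.03, 0, 0, 0.475],
  ],
  grip=0.9,
)

```text
time_s: 13.05
position: [0.5192, -0.0505, 0.1958]
tcp_rot: [[0.642, 0.767, -0.003], [0.767, -0.642, -0.0], [-0.002, -0.002, -1.0]]
force: [0.1, -0.3, 0.2]
opening: 0.901
grasp_force: 0.0
```

```bash
python3 -c "
from plan import *
print(row(grasp(1,.09,depth=.042),RG))"
```

```text
[-0.386   0.2912  0.3099 -0.1177  0.3214  0.4354]
```

send_rows(
  moves=[
    [-0.2, 0.15, 0.1, -0.06, 0.16, 0.218],
    [-0.386, 0.29, 0.31, -0.118, 0.321, 0.435],
    [-0.386, 0.29, 0.31, -0.118, 0.321, 0.435],
    [-0.386, 0.29, 0.31, -0.118, 0.321, 0.435],
    [-0.386, 0.29, 0.31, -0.118, 0.321, 0.435],
    [-0.386, 0.29, 0.31, -0.118, 0.321, 0.435],
    [-0.386, 0.29, 0.31, -0.118, 0.321, 0.435],
    [-0.386, 0.29, 0.31, -0.118, 0.321, 0.435],
  ],
)

```text
time_s: 13.85
position: [0.5128, -0.1695, 0.1188]
tcp_rot: [[0.852, 0.176, 0.493], [0.152, -0.984, 0.087], [0.5, 0.001, -0.866]]
force: [-0.0, -0.0, -0.3]
opening: 0.899
grasp_force: 0.0
```

```bash
python3 -c "
from plan import *
print(row(grasp(1,depth=.042),RG))
c,p,d=shoot('k1'); z=np.load('pics/k1.npz'); Q=(cloud(c,d)-z['t'])@z['R']
for lo in(.0,.02,.04):
    g=Q[(Q[...,0]>lo)&(Q[...,0]<lo+.02)&(abs(Q[...,1])<.045)&(abs(Q[...,2]-.048)<.008)]; print(lo,len(g),np.percentile(g[:,1],[.5,99.5]).round(4),np.median(g[:,2]).round(4))
print(readout.read_state()['joint_positions'])"
```

```text
[-2.100e-03  7.400e-03  3.609e-01 -9.000e-04 -2.000e-04  2.300e-03]
0.0 1445 [-0.0283  0.0316] 0.0483
0.02 1519 [-0.0282  0.0316] 0.0483
0.04 1690 [-0.0284  0.0317] 0.0483
[-45.42230726  27.6075775  119.71111273  61.08758103  28.10276859
 -19.59545102]
```

send_rows(
  moves=[
    [-0.002, 0.007, 0.1, 0, 0, 0.002],
    [-0.002, 0.007, 0.2, 0, 0, 0.002],
    [-0.002, 0.007, 0.29, 0, 0, 0.002],
    [-0.002, 0.007, 0.36, 0, 0, 0.002],
    [-0.002, 0.007, 0.36, 0, 0, 0.002],
  ],
)

```text
time_s: 14.4
position: [0.5596, -0.1639, 0.0404]
tcp_rot: [[0.852, 0.175, 0.494], [0.151, -0.985, 0.087], [0.501, 0.0, -0.865]]
force: [0.3, -0.4, -0.0]
opening: 0.898
grasp_force: 0.0
```

send_rows(
  moves=[
    [0, 0, 0, 0, 0, 0],
    [0, 0, 0, 0, 0, 0],
    [0, 0, 0, 0, 0, 0],
    [0, 0, 0, 0, 0, 0],
  ],
  grip=0.4,
)

```text
time_s: 14.8
position: [0.5588, -0.165, 0.0431]
tcp_rot: [[0.851, 0.171, 0.496], [0.149, -0.985, 0.085], [0.503, 0.002, -0.864]]
force: [-0.6, 0.4, 1.7]
opening: 0.687
grasp_force: 30.0
```

```bash
python3 -c "
from plan import *
print(rel(1))"
```

```text
[ 0.01763223 -0.00169736 -0.04027826]
```

send_rows(
  moves=[
    [0, 0, -0.1, 0, 0, 0],
    [0, 0, -0.2, 0, 0, 0],
    [0, 0, -0.4, 0, 0, 0],
    [0, 0, -0.6, 0, 0, 0],
    [0, 0, -0.6, 0, 0, 0],
  ],
)

```text
time_s: 15.3
position: [0.4837, -0.1792, 0.1767]
tcp_rot: [[0.849, 0.17, 0.5], [0.151, -0.985, 0.078], [0.506, 0.009, -0.863]]
force: [0.6, -0.6, -2.6]
opening: 0.685
grasp_force: 30.0
```

```bash
python3 -c "
from plan import *
s=readout.read_state(); W=np.array([.52,-.04,.21]); R=down(6); print(row(W,R)); t=dict(s); t['position']=W; t['tcp_rot']=R
R2=down(2.75); print(row(pal2w(31.5,-66,150)-R2@np.array([.019,0,-.041]),R2,t)); print(s['joint_positions'])
"
```

```text
[ 0.2748 -0.523   0.0009 -0.0053 -0.3377  0.0426]
[ 0.4325 -0.4854  0.404   0.      0.      0.0361]
[-49.69511453  18.94968657 119.89241684  49.47442271  34.60481062
  -9.65109547]
```

send_rows(
  moves=[
    [0.27, -0.52, 0, 0, -0.338, 0.04],
    [0.27, -0.52, 0, 0, -0.338, 0.04],
    [0.27, -0.52, 0, 0, -0.338, 0.04],
    [0.27, -0.52, 0, 0, -0.338, 0.04],
    [0.27, -0.52, 0, 0, -0.338, 0.04],
    [0.27, -0.52, 0, 0, -0.338, 0.04],
  ],
)

```text
time_s: 15.9
position: [0.518, -0.0374, 0.2056]
tcp_rot: [[0.993, 0.116, 0.009], [0.115, -0.993, 0.021], [0.011, -0.02, -1.0]]
force: [-0.0, -0.4, -2.8]
opening: 0.691
grasp_force: 30.0
```

```bash
python3 -c "
from plan import *
P=cloud(cam('top'),np.load('pics/top0.npy'))
for x in np.arange(.66,.86,.02):
    print(round(x,2),[int(1e3*max(P[(abs(P[...,0]-x)<.012)&(abs(P[...,1]-y)<.012)][:,2],default=0)) for y in np.arange(-.08,.24,.02)])
R2=down(2.75); print(row(pal2w(31.5,-66,150)-R2@np.array([.018,0,-.041]),R2)); print(pal2w(31.5,-66,150)-R2@np.array([.018,0,-.041]))"
```

```text
0.66 [5, 5, 6, 5, 5, 3, 47, 47, 38, 39, 75, 77, 76, 73, 74, 75]
0.68 [5, 5, 5, 5, 5, 7, 44, 44, 39, 40, 74, 73, 75, 74, 74, 74]
0.7 [9, 5, 5, 5, 5, 4, 44, 44, 47, 47, 78, 78, 73, 72, 72, 74]
0.72 [5, 6, 8, 5, 4, 4, 34, 43, 38, 34, 6, 7, 32, 31, 5, 5]
0.74 [5, 5, 3, 7, 3, 3, 4, 7, 7, 6, 7, 6, 3, 5, 5, 4]
0.76 [5, 4, 3, 5, 5, 6, 3, 5, 6, 6, 7, 99, 135, 251, 256, 5]
0.78 [91, 132, 133, 130, 4, 171, 181, 168, 6, 6, 156, 256, 257, 257, 257, 5]
0.8 [4, 136, 136, 134, 190, 192, 193, 192, 5, 150, 245, 254, 257, 257, 252, 5]
0.82 [4, 134, 132, 132, 190, 193, 188, 193, 4, 148, 241, 251, 253, 0, 5, 5]
0.84 [316, 275, 0, 5, 185, 190, 181, 193, 4, 139, 481, 516, 543, 559, 566, 582]
[ 0.4441 -0.4612  0.401  -0.0131 -0.0068  0.0432]
[0.61585101 0.09202371 0.109     ]
```

send_rows(
  moves=[
    [0.22, -0.23, 0.1, -0.013, -0.007, 0.043],
    [0.444, -0.461, 0.3, -0.013, -0.007, 0.043],
    [0.444, -0.461, 0.4, -0.013, -0.007, 0.043],
    [0.444, -0.461, 0.4, -0.013, -0.007, 0.043],
    [0.444, -0.461, 0.4, -0.013, -0.007, 0.043],
    [0.444, -0.461, 0.4, -0.013, -0.007, 0.043],
    [0.444, -0.461, 0.4, -0.013, -0.007, 0.043],
  ],
)

```text
time_s: 16.6
position: [0.6176, 0.0897, 0.1101]
tcp_rot: [[0.999, 0.049, 0.006], [0.049, -0.999, 0.001], [0.006, -0.001, -1.0]]
force: [0.9, -0.5, -2.0]
opening: 0.688
grasp_force: 30.0
```

```bash
python3 -c "
from chk import *
np.save('rel.npy',[.018,0,-.0405])
held('q1',2.75,30.5,-66)
c,p,d=load('q1'); P=cloud(c,d); Rp=np.array([[np.cos(TH),-np.sin(TH)],[np.sin(TH),np.cos(TH)]])
X=np.dstack([(P[...,:2]-O)@Rp,P[...,2]])*1e3; k=(abs(X[...,2]-70)<5)&(d>0)
for x in(45,60,75):
    v=X[...,1][k&(abs(X[...,0]-x)<6)&(X[...,1]>-50)&(X[...,1]<60)]; print('far end y',x,len(v),np.percentile(v,[.5]))
cv2.imwrite('pics/q1c.png',p[:260,100:420,::-1])
"
```

```text
hand [[0.0222, -0.031, -0.0423], [0.0533, -0.0012, -0.0405], [0.0798, 0.0291, -0.0376]]
row [-1.410e-02 -1.090e-02  3.211e-01 -6.000e-04 -4.500e-03  3.000e-04]
f [ 0.1 -0.2 -2.3] 29.997630715370178 16.65
far end y 45 1195 [-19.86418183]
far end y 60 1344 [-20.45832362]
far end y 75 1406 [-20.67339295]
```

View pics/q1c.png

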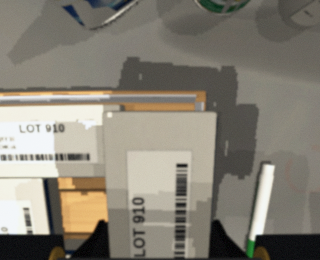

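The crop shows the held carton at (107–217, 112 and below), parallel to the layer and above the right-hand place. The far carton at the left is partly hidden by it. I'll lower it partway and check again.

send_rows(
  moves=[
    [-0.0065, -0.0077, 0.08, 0, -0.0045, 0],
    [-0.0065, -0.0077, 0.15, 0, -0.0045, 0],
    [-0.0065, -0.0077, 0.15, 0, -0.0045, 0],
    [-0.0065, -0.0077, 0.15, 0, -0.0045, 0],
  ],
)

```text
time_s: 17.05
position: [0.6168, 0.0911, 0.0737]
tcp_rot: [[0.999, 0.048, 0.001], [0.048, -0.999, 0.001], [0.001, -0.001, -1.0]]
force: [-0.3, 0.0, -1.7]
opening: 0.684
grasp_force: 30.0
```

```bash
python3 -c "
from chk import *
np.save('rel.npy',[.0155,-.001,-.0405])
held('q2',2.75,29.9,-65.8)
z=np.load('pics/q2.npz');c,p,d=load('q2');Q=(cloud(c,d)-z['t'])@z['R']
for x in(.025,.045,.065):
    g=Q[(abs(Q[...,0]-x)<.008)&(abs(Q[...,1])<.025)&(abs(Q[...,2]+.0405)<.008)]; print(x,g[:,2].mean().round(5))
for t in(-.02,0,.02):
    g=Q[(abs(Q[...,0]-.05)<.025)&(abs(Q[...,1]-t)<.006)&(abs(Q[...,2]+.0405)<.008)]; print('y',t,g[:,2].mean().round(5))
print(z['R'].round(4))
"
```

```text
hand [[0.0222, -0.031, -0.0424], [0.0532, -0.0012, -0.0405], [0.0798, 0.0291, -0.0376]]
row [-3.100e-03  1.000e-04  1.748e-01 -5.000e-04 -1.300e-03  2.000e-04]
f [-0.3 -0.4 -1.8] 29.997552931308746 17.1
0.025 -0.0408
0.045 -0.04072
0.065 -0.04029
y -0.02 -0.04054
y 0 -0.04063
y 0.02 -0.04032
[[ 9.988e-01  4.810e-02  6.000e-04]
 [ 4.810e-02 -9.988e-01  9.000e-04]
 [ 6.000e-04 -9.000e-04 -1.000e+00]]
```

send_rows(
  moves=[
    [-0.003, 0, 0.05, 0, 0, 0],
    [-0.003, 0, 0.09, 0, 0, 0],
    [-0.003, 0, 0.12, 0, 0, 0],
    [-0.003, 0, 0.145, 0, 0, 0],
    [-0.003, 0, 0.16, 0, 0, 0],
    [-0.003, 0, 0.165, 0, 0, 0],
  ],
)

```text
time_s: 17.7
position: [0.6157, 0.0919, 0.0307]
tcp_rot: [[0.999, 0.049, -0.001], [0.049, -0.999, 0.001], [-0.001, -0.001, -1.0]]
force: [-0.2, -2.3, -0.6]
opening: 0.689
grasp_force: 30.0
```

```bash
python3 -c "
from chk import *
held('q3',2.75,29.9,-65.8,70)"
```

```text
hand [[0.0222, -0.0448, -0.0437], [0.0541, -0.0079, -0.0417], [0.0844, 0.0291, -0.0373]]
row [ 0.0044  0.0031  0.0052 -0.0007  0.0008  0.0008]
f [ 0.4 -0.5 -1.8] 29.985070824623108 17.75
```

Nearly down with little side force, so I'll lower the last millimetres.

send_rows(
  moves=[
    [0.003, 0, 0.004, 0, 0, 0],
    [0.003, 0, 0.008, 0, 0, 0],
    [0.003, 0, 0.012, 0, 0, 0],
    [0.003, 0, 0.012, 0, 0, 0],
  ],
)

```text
time_s: 18.15
position: [0.6167, 0.0922, 0.0291]
tcp_rot: [[0.999, 0.05, -0.0], [0.05, -0.999, 0.001], [-0.0, -0.001, -1.0]]
force: [-0.4, -0.5, 3.6]
opening: 0.692
grasp_force: 30.0
```

send_rows(
  moves=[
    [0, 0, 0, 0, 0, 0],
    [0, 0, 0, 0, 0, 0],
    [0, 0, 0, 0, 0, 0],
    [0, 0, 0, 0, 0, 0],
  ],
  grip=0.83,
)

```text
time_s: 18.55
position: [0.6166, 0.0922, 0.0282]
tcp_rot: [[0.999, 0.049, -0.001], [0.049, -0.999, 0.001], [-0.0, -0.001, -1.0]]
force: [0.1, 0.3, 0.2]
opening: 0.821
grasp_force: 0.0
```

send_rows(
  moves=[
    [0, 0, -0.1, 0, 0, 0],
    [0, 0, -0.25, 0, 0, 0],
    [0, 0, -0.45, 0, 0, 0],
    [-0.1, -0.1, -0.65, 0, 0, 0],
    [-0.3, -0.2, -0.7, 0, 0, 0],
    [-0.3, -0.2, -0.7, 0, 0, 0],
    [-0.3, -0.2, -0.7, 0, 0, 0],
  ],
)

```text
time_s: 19.25
position: [0.5375, 0.1392, 0.2045]
tcp_rot: [[0.999, 0.052, -0.0], [0.052, -0.999, 0.001], [-0.0, -0.001, -1.0]]
force: [0.3, -0.4, -1.1]
opening: 0.829
grasp_force: 0.0
```

```bash
python3 -c "
from chk import *
b=layer('l1')
c,p,d=load('l1'); cv2.imwrite('pics/l1c.png',p[:300,:,::-1])
print('right x',[b(0,y,y+8,-36,110) for y in (-90,-70,-50)],'right y',[b(1,x,x+8,-110,-20) for x in(-25,0,25)],[b(1,x,x+8,-110,60) for x in(50,75)])
print('near x',[b(0,y,y+8,-110,-20) for y in(-25,0,20)])
s=readout.read_state(); print(s['position'],s['joint_positions'],s['time_s'])
# knob
P=cloud(c,d); k=P[(P[...,2]>.082)&(P[...,2]<.092)&(P[...,0]<.5)&(P[...,0]>.4)&(P[...,1]>.1)&(P[...,1]<.2)]; print('knob',len(k),k.mean(0), cv2.minAreaRect((k[:,:2]*1e3).astype(np.float32)), 'exp',pal2w(-138.5,0,85))
"
```

```text
right x [(np.int64(834), np.float64(-35.0), np.float64(92.7)), (np.int64(855), np.float64(-35.2), np.float64(93.4)), (np.int64(864), np.float64(-35.2), np.float64(92.8))] right y [(np.int64(361), np.float64(-95.0), np.float64(-34.6)), (np.int64(373), np.float64(-94.3), np.float64(-34.1)), (np.int64(397), np.float64(-93.4), np.float64(-34.7))] [(np.int64(1095), np.float64(-93.5), np.float64(59.1)), (np.int64(1130), np.float64(-94.1), np.float64(58.9))]
near x [(np.int64(331), np.float64(-97.3), np.float64(-37.3)), (np.int64(319), np.float64(-97.3), np.float64(-37.3)), (np.int64(320), np.float64(-97.5), np.float64(-37.4))]
[0.53917684 0.13842058 0.20370848] [2.87506339e+00 2.46172333e+01 9.17488952e+01 3.93256417e-02
 6.35944234e+01 8.99612751e+01] 19.3
knob 352 [0.46607932 0.14909858 0.08611045] ((464.9400329589844, 149.25250244140625), (42.88093948364258, 14.524017333984375), 36.765804290771484) exp [0.4608595  0.15065503 0.085     ]
```

View pics/l1c.png

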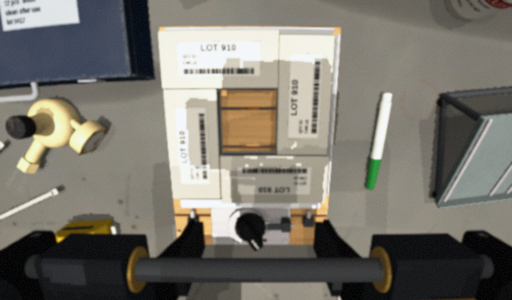

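The crop shows the finished pinwheel: all four cartons flat round the square gap at (220–277, 90–155). The knob at (250, 230) still points to its start mark. Next the knob, with the measured bar angle of 36.8° against 37.1° expected.

```bash
python3 -c "
from plan import *
print(row([.4622,.1500,.14],down(37)))
for t in('p1','p2','l1'):
    c,p,d=load(t); P=cloud(c,d); k=P[(P[...,2]>.0855)&(P[...,2]<.092)&(P[...,0]<.5)&(P[...,0]>.4)&(P[...,1]>.1)&(P[...,1]<.2)]; r=cv2.minAreaRect((k[:,:2]*1e3).astype(np.float32)); print(t,len(k),k.mean(0),r)
"
```

```text
[-3.053e-01 -6.170e-02  2.547e-01 -2.000e-04 -5.000e-04 -3.789e-01]
p1 357 [0.46197094 0.14872202 0.08675114] ((461.8612060546875, 148.80616760253906), (42.11060333251953, 12.960988998413086), 37.95869445800781)
p2 370 [0.46220163 0.14885906 0.08673057] ((461.956787109375, 148.41915893554688), (43.31135940551758, 13.371391296386719), 36.905330657958984)
l1 268 [0.4656045  0.14948141 0.08658534] ((465.2586364746094, 149.0430908203125), (41.991825103759766, 12.534704208374023), 37.4417610168457)
```

send_rows(
  moves=[
    [-0.305, -0.06, 0, 0, 0, -0.379],
    [-0.305, -0.06, 0.25, 0, 0, -0.379],
    [-0.305, -0.06, 0.25, 0, 0, -0.379],
    [-0.305, -0.06, 0.25, 0, 0, -0.379],
    [-0.305, -0.06, 0.25, 0, 0, -0.379],
    [-0.305, -0.06, 0.25, 0, 0, -0.379],
    [-0.305, -0.06, 0.25, 0, 0, -0.379],
  ],
  grip=0.5,
)

```text
time_s: 20.0
position: [0.4637, 0.1491, 0.1409]
tcp_rot: [[0.801, 0.599, 0.0], [0.599, -0.801, 0.001], [0.001, -0.001, -1.0]]
force: [0.3, 1.0, 0.6]
opening: 0.501
grasp_force: 0.0
```

```bash
python3 -c "
from plan import *
c,p,d=shoot('k2'); P=cloud(c,d); k=P[(P[...,2]>.0855)&(P[...,2]<.092)&(P[...,0]<.5)&(P[...,0]>.4)&(P[...,1]>.1)&(P[...,1]<.2)]; print(len(k)); 
if len(k)>20: print(k.mean(0),cv2.minAreaRect((k[:,:2]*1e3).astype(np.float32)))
s=readout.read_state(); print(row([.462,.1495,.046],down(37)),s['joint_positions'],s['opening'])"
```

```text
554
[0.46457846 0.14931396 0.08661459] ((464.1392517089844, 148.9869384765625), (42.42708969116211, 12.372066497802734), 36.47651290893555)
[-4.200e-03 -4.500e-03  3.803e-01 -3.000e-04 -6.000e-04 -2.100e-03] [4.62357534e+00 2.47207588e+01 1.05077179e+02 6.73316930e-02
 5.01702605e+01 5.77710937e+01] 0.5088453813935553
```

send_rows(
  moves=[
    [-0.001, -0.001, 0.1, 0, 0, 0],
    [-0.001, -0.001, 0.2, 0, 0, 0],
    [-0.001, -0.001, 0.28, 0, 0, 0],
    [-0.001, -0.001, 0.34, 0, 0, 0],
    [-0.001, -0.001, 0.375, 0, 0, 0],
    [-0.001, -0.001, 0.375, 0, 0, 0],
  ],
)

```text
time_s: 20.65
position: [0.4618, 0.1494, 0.0465]
tcp_rot: [[0.8, 0.6, -0.002], [0.6, -0.8, 0.001], [-0.001, -0.002, -1.0]]
force: [-0.0, -0.8, -0.0]
opening: 0.5
grasp_force: 0.0
```

send_rows(
  moves=[
    [0, 0, 0, 0, 0, 0],
    [0, 0, 0, 0, 0, 0],
    [0, 0, 0, 0, 0, 0],
    [0, 0, 0, 0, 0, 0],
    [0, 0, 0, 0, 0, 0],
    [0, 0, 0, 0, 0, 0],
  ],
  grip=0.05,
)

```text
time_s: 21.25
position: [0.4637, 0.1481, 0.0479]
tcp_rot: [[0.798, 0.602, 0.003], [0.602, -0.798, -0.001], [0.001, 0.003, -1.0]]
force: [1.2, -7.4, 1.1]
opening: 0.159
grasp_force: 30.0
```

send_rows(
  moves=[
    [0, 0.004, 0, 0, 0, 0.04],
    [0, 0.004, 0, 0, 0, 0.1],
    [0, 0.004, 0, 0, 0, 0.17],
    [0, 0.004, 0, 0, 0, 0.24],
    [0, 0.004, 0, 0, 0, 0.31],
    [0, 0.004, 0, 0, 0, 0.38],
    [0, 0.004, 0, 0, 0, 0.38],
  ],
)

```text
time_s: 21.95
position: [0.4638, 0.1479, 0.0479]
tcp_rot: [[0.999, 0.048, 0.002], [0.048, -0.999, -0.0], [0.002, 0.0, -1.0]]
force: [1.7, -5.6, 2.5]
opening: 0.155
grasp_force: 30.0
```

```bash
python3 -c "
from plan import *
s=readout.read_state(); R=s['tcp_rot']; print(np.degrees(np.arctan2(R[1,0],R[0,0])),s['force'],s['moment'],s['joint_positions'],s['opening'],s['position'])"
```

```text
2.776698693866304 [ 1.7311839  -5.64891615  2.4909399 ] [-1.04707604e+00 -4.28512584e-02  6.42542578e-04] [ 4.52280893e+00  3.43837025e+01  1.09107103e+02 -5.08288036e-02
  3.63933645e+01  9.17870221e+01] 0.15500551061699863 [0.46384534 0.14786431 0.04788259]
```

send_rows(
  moves=[
    [0, 0, 0, 0, 0, 0.07],
    [0, 0, 0, 0, 0, 0.14],
    [0, 0, 0, 0, 0, 0.21],
    [0, 0, 0, 0, 0, 0.28],
    [0, 0, 0, 0, 0, 0.34],
    [0, 0, 0, 0, 0, 0.37],
    [0, 0, 0, 0, 0, 0.39],
    [0, 0, 0, 0, 0, 0.395],
    [0, 0, 0, 0, 0, 0.395],
  ],
)

```text
time_s: 22.85
position: [0.4638, 0.1475, 0.0479]
tcp_rot: [[0.842, -0.539, 0.002], [-0.539, -0.842, -0.001], [0.002, -0.0, -1.0]]
force: [0.7, -6.1, 3.1]
opening: 0.16
grasp_force: 30.0
```

```bash
python3 -c "
from plan import *
s=readout.read_state(); R=s['tcp_rot']; print(np.degrees(np.arctan2(R[1,0],R[0,0])),s['force'],s['moment'],s['joint_positions'],s['opening'],s['position'])"
```

```text
-32.609747086582125 [ 0.73616113 -6.11657471  3.14502032] [-1.26810105 -0.09606257  0.08054949] [ 4.50221617e+00  3.43812994e+01  1.09114666e+02 -1.06591237e-01
  3.64046732e+01  1.27197688e+02] 0.16040602541309928 [0.46376469 0.14749648 0.04788377]
```

send_rows(
  moves=[
    [0, 0, 0, 0, 0, 0.015],
    [0, 0, 0, 0, 0, 0.03],
    [0, 0, 0, 0, 0, 0.03],
  ],
)

```text
time_s: 23.15
position: [0.4638, 0.1475, 0.0479]
tcp_rot: [[0.818, -0.576, 0.002], [-0.576, -0.818, -0.002], [0.002, 0.0, -1.0]]
force: [1.3, -7.0, 3.0]
opening: 0.16
grasp_force: 30.5
```

```bash
python3 -c "
from plan import *
s=readout.read_state(); R=s['tcp_rot']; print(np.degrees(np.arctan2(R[1,0],R[0,0])),s['force'],s['moment'],s['opening'])"
```

```text
-35.15491676598716 [ 1.30777835 -7.0408051   2.98215256] [-1.06481272 -0.10836433  0.64375343] 0.16002648125937
```

The torque about z rose to 0.64 Nm, so the knob is at its stop. I'll release, back off and check.

send_rows(
  moves=[
    [0, 0, 0, 0, 0, -0.025],
    [0, 0, 0, 0, 0, -0.025],
  ],
)

```text
time_s: 23.35
position: [0.4637, 0.1475, 0.0479]
tcp_rot: [[0.839, -0.545, 0.002], [-0.545, -0.839, -0.001], [0.002, -0.0, -1.0]]
force: [1.0, -6.4, 3.9]
opening: 0.163
grasp_force: 30.0
```

send_rows(
  moves=[
    [0, 0, 0, 0, 0, 0],
    [0, 0, 0, 0, 0, 0],
    [0, 0, 0, 0, 0, 0],
    [0, 0, 0, 0, 0, 0],
    [0, 0, 0, 0, 0, 0],
  ],
  grip=0.5,
)

```text
time_s: 23.85
position: [0.4624, 0.149, 0.0472]
tcp_rot: [[0.836, -0.548, -0.001], [-0.548, -0.836, 0.001], [-0.001, -0.0, -1.0]]
force: [-0.2, -0.6, -1.3]
opening: 0.478
grasp_force: 0.0
```

send_rows(
  moves=[
    [0, 0, -0.1, 0, 0, 0],
    [0, 0, -0.3, 0, 0, 0],
    [0, 0, -0.5, 0, 0, 0],
    [0.25, 0, -0.65, 0, 0, 0.0],
    [0.25, 0, -0.65, 0, 0, -0.3],
    [0.25, 0, -0.65, 0, 0, -0.35],
    [0.25, 0, -0.65, 0, 0, -0.35],
    [0.25, 0, -0.65, 0, 0, -0.35],
    [0.25, 0, -0.65, 0, 0, -0.35],
  ],
)

```text
time_s: 24.75
position: [0.5146, 0.1144, 0.2096]
tcp_rot: [[1.0, -0.031, -0.001], [-0.031, -1.0, 0.001], [-0.001, -0.001, -1.0]]
force: [-0.6, 0.3, -0.2]
opening: 0.496
grasp_force: 0.0
```

```bash
python3 -c "
from chk import *
b=layer('e1')
c,p,d=load('e1'); cv2.imwrite('pics/e1c.png',p[:300,:,::-1])
print('right x',[b(0,y,y+8,-60,110) for y in (-90,-50)],'right y',[b(1,x,x+8,-110,-20) for x in(-25,0,25)])
print('near x',[b(0,y,y+8,-108,-20) for y in(-25,0,20)],'left',[b(0,y,y+8,-108,20) for y in(50,75)])
P=cloud(c,d); k=P[(P[...,2]>.0855)&(P[...,2]<.092)&(P[...,0]<.5)&(P[...,0]>.4)&(P[...,1]>.1)&(P[...,1]<.2)]; print('knob',len(k),cv2.minAreaRect((k[:,:2]*1e3).astype(np.float32)))
v=np.linalg.svd(k[:,:2]-k[:,:2].mean(0),full_matrices=False)[2][0]; print('bar yaw',np.degrees(np.arctan(v[1]/v[0])),'expect',2.75-34.4)
print(readout.read_state()['time_s'])
"
```

```text
right x [(np.int64(1029), np.float64(-59.2), np.float64(95.0)), (np.int64(1036), np.float64(-58.9), np.float64(95.5))] right y [(np.int64(368), np.float64(-93.7), np.float64(-34.2)), (np.int64(393), np.float64(-94.8), np.float64(-34.2)), (np.int64(416), np.float64(-94.9), np.float64(-34.1))]
near x [(np.int64(333), np.float64(-93.1), np.float64(-33.3)), (np.int64(324), np.float64(-93.4), np.float64(-33.8)), (np.int64(321), np.float64(-93.5), np.float64(-33.4))] left [(np.int64(633), np.float64(-90.6), np.float64(19.6)), (np.int64(611), np.float64(-91.4), np.float64(19.5))]
knob 275 ((464.8937072753906, 148.8890838623047), (12.682127952575684, 41.518550872802734), 57.587833404541016)
bar yaw -29.983033774821397 expect -31.65
24.8
```

View pics/e1c.png

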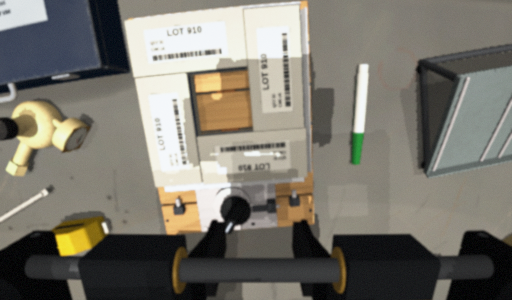

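The crop shows all four cartons tight in the pinwheel with the bar closed against the near side. The knob at (235, 208) has its bar at −30 to −32° (expected −31.7°), and the marker and rack are undisturbed. Handing in.

```bash
python3 -c "
from rig import ticket
print(ticket.hand_in())"
```

```text
the job is handed in; nothing more can be done
None
```

I laid both rack cartons flat in the two empty places to finish the pinwheel, turned the knob clockwise to its stop at the double pip, and handed the job in at about 25 s; the result has not been reported back to me.

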